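# Seat the long lens barrel in the V-block at the next rail station and hold it down

### The job

On the optical rail, first slide the V-block carrier towards the camera until it is caught in its next detent. Then take the longer of the two lens barrels from its rest, lay it level in the V-block, centred along it and with the ringed end towards the lamp, and press it down firmly, but without hammering it, so that it bears on both faces of the V while the camera takes its reading. Finish while still holding it pressed there; leave the shorter barrel and the other things on the bench alone.

Things in the scene. Friction and masses are not known exactly. Their poses are not given: they have to be found in the camera images.
- carrier (a joint): slide of the V-block carrier along the optical rail, m; grows as it goes towards the camera (the rail's -y direction). 0 and 0.110 are its two detents (a spring ball drops into a notch; it pulls the carrier in from about 3 mm either side and takes some 10 N to push out of); between them it slides with about 2 N and stays where it is left; stops at -0.035 and 0.132. It starts caught in the first detent or anywhere up to 0.055 past it, so the next detent is 0.110.
- v_seat (a point): point of the carrier where the axis of a seated 32 mm barrel passes, half-way along the V-block, 70 mm above the bench; y along the V, the rail and the optical axis, pointing to the lamp; z up. The V-block: a 90-degree steel V in two saddles, each 12 mm long, from 20 to 32 mm either side of this point along y, with an open 40 mm gap between them for fingers; 51 mm wide over all, its upper edges 4.6 mm below this point; the carrier's deck lies 31 mm below it.
- next_station (a point): point of the fixed rail where v_seat lies when the carrier is caught in the next detent (joint 0.110); same axes as v_seat
- push_knob (a point): the carrier's black push knob: an upright knurled cylinder 18 mm across; this point is on its axis, half-way up its 26 mm head, 64 mm above the bench; the head's top is 13 mm higher and the carrier's deck 25 mm lower. It stands 40 mm to the side (-x) of the V's middle line and 56 mm from v_seat towards the lamp.
- lamp_window (a point): middle of the lamp's window at the rail's +y end, on the optical axis: a round finned metal housing, 51 mm across, top 96 mm above the bench. The camera, a black box 44 mm wide with a short lens, stands at the other end of the rail, its front 162 mm from the rail's middle.
- barrel_long_center (a point): centre of the longer lens barrel, black, 108 mm long, 32 mm in diameter, about 0.16 kg, lying in a white rest with its axis 36 mm above the bench; y along its axis towards its ringed end. The ring is knurled, 36 mm in diameter and takes the last 12 mm (42 to 54 mm from the centre), the rest is plain 32 mm.
- barrel_long_ring (a point): middle of the end face of the longer barrel's ringed end, 54 mm from its centre along +y
- barrel_short_center (a point): centre of the shorter lens barrel, the same but 74 mm long, in an identical rest; to be left alone
- barrel_long: the longer barrel as a body (origin and axes as barrel_long_center)
- v_left: the face of the V on the +x side of v_seat (both saddles); origin on the carrier's foot under v_seat, 43 mm below it
- v_right: the face of the V on the -x side of v_seat (both saddles); origin as v_left
- rest_a: white rest that holds the longer barrel, fixed: base 60 x 64 x 6 mm with two notched uprights 6 mm thick, from 19 to 25 mm either side of its middle along y, 31 mm high, with a free 38 mm gap between them for fingers; origin at the middle of its underside, y along the barrel
- petri_0: petri dish, 59 mm across, 13 mm high, bystander; origin under its middle
- tweezers: steel tweezers, 118 mm long, bystander; origin under the middle
- bottle_amber: amber bottle, 56 mm across, 118 mm high, bystander at the right end of the bench; origin under its middle

How it is judged:
On the way, in this order (a step that is already met when the one before it is completed fails the run):
1. the carrier rests in the next detent, the V still empty (value of joint carrier between 0.1075 and 0.1125 m and velocity of joint carrier between -0.01 and 0.01 m/s and distance between barrel_long_center and v_seat above 0.06 m), for 0.2 s.
2. the longer barrel lies in the V, ringed end towards the lamp (x of barrel_long_center in the frame of v_seat between -0.0015 and 0.0015 m and y of barrel_long_center in the frame of v_seat between -0.008 and 0.008 m and z of barrel_long_center in the frame of v_seat between -0.0025 and 0.0015 m and angle between the y axis of barrel_long_center and the y axis of v_seat, either way round below 0.035 rad and y of barrel_long_ring in the frame of v_seat above 0.03 m), for 0.2 s.
At the end, for the whole second after the job is handed in: carrier in the next detent (0.110 +-2.5 mm); longer barrel in the V: axis within 1.5 mm of the seat sideways and up (2.5 mm down), 8 mm along, 2 degrees of parallel, ring towards the lamp; held by the fingers so that each face carries over 2.5 N (its own weight gives 0.9 to 1.5 N) (all of step 2 and value of joint carrier between 0.1075 and 0.1125 m and contact force between barrel_long and v_left above 2.5 N and contact force between barrel_long and v_right above 2.5 N and contact force between the fingers and barrel_long above 2 N); the arm keeps its last pose, push and grip.
It fails at once if the barrel is hammered or forced into the V (over 60 N on a face) (contact force between barrel_long and v_left above 60 N or contact force between barrel_long and v_right above 60 N).
It fails at once if the shorter barrel is moved by more than 15 mm (distance of barrel_short_center from where it was at the start of the episode above 0.015 m).
It fails at once if something else on the bench is shifted by more than 30 mm (distance of any of petri_0, tweezers, bottle_amber from where it was at the start of the episode above 0.03 m).
It also fails if it takes over 61 s, if anything falls off the work surface, if the arm or the gripper's body presses on something with over 40 N, if the wrist force passes 120 N, or if a joint passes its speed limit or range.

### The arm

A 6-joint arm with a two-finger parallel gripper is mounted at the origin on the work surface; the furniture and walls round the work are solid. World frame = base frame: x ahead of the robot, y to its left, z up, the work surface at z = 0. Lengths are in m, angles in rad, forces in N, time in s.
With the tool pointing down it reaches from about 0.35 to 0.975 m from the base axis. Payload 4.9 kg.
Tool frame: the origin (TCP) lies at the very end of the fingers, on their centre line; the grasp point (between the pads) lies 19 mm behind it (manip.hold_point_z is the distance from the TCP to the grasp point, in m); z points along the fingers, y is the direction in which the jaws open and shut (so a half turn about z gives the same grasp; the last joint's range is limited). The gripper opens to 85 mm and grips with 20 to 120 N. Pads are 22 mm wide; open, the fingers measure 114 mm over their backs; the gripper's body (76 mm by 85 mm) begins 54 mm behind the grasp point. The pads swing forward as they close: fully open they stand 13 mm farther back than shut.
Start: joints at [-1.387, 0.053, 1.613, -0, 1.476, -0.119], TCP at [0.186, -0.597, 0.231] pointing down, gripper open.
Joint ranges: [-3.01, 3.01], [-1.01, 2.22], [0.06, 2.58], [-1.02, 4.17], [0.09, 2.62], [-3.14, 3.14]. Speed limits (rad/s): [2.57, 2.57, 3.14, 3.14, 3.14, 3.14].

### API

Orientations are given as a unit quaternion [w, x, y, z].
In Python, from plant import manip gives the robot as it stands. The module is installed in compiled form; this text tells all that it offers.
- The arm moves only by the shell command python3 -m creep 'ROWS'. ROWS is JSON, a list of rows, each a list of 7 numbers: the turn, a rotation vector about the tool's x, y, z in degrees, then the shift along the tool's x, y, z in m, then the opening, from 0 (shut) to 1 (fully open). In form: [[ax, ay, az, tx, ty, tz, jaw], ...]. A call has 1 to 20 rows; each row shifts and turns the commanded pose from where the row before left it, along the tool's axes as they then stand; what a row does not reach is not made up. A row lasts 1/12 s, in which the tool goes at most 41.7 mm and 7.16 degrees, less where a joint would pass 70% of its speed; a pose out of reach is approached as far as the arm can. A call is refused whole if a number of a shift passes 0.0417 or a number of a turn 7.16, either way. A call with a gripper value outside its range is refused whole. The fingers move at their own pace and stop on an object; the grip force is fixed at half the most. Time passes only in rows, so rows that do not move let the fingers close. It gives the time, the measured TCP pose, the force and the opening at its end, in the units of the state.
- manip.state(): the state, without advancing time (a new reading comes with each control period).
- manip.grab_frame(name): name is "scene" or "top"; returns the picture (420x560x3 uint8, blue, green, red); there is no depth.
- manip.get_calibration(name): a dict with "fx", "fy", "cx", "cy" (pixels), "dist" ([k1, k2, p1, p2, k3] as OpenCV has them; the pictures are not rectified), "xyz" and "attitude" of the camera in the world. Camera axes: x right, y down, z forward; pixel columns grow to the right and rows downward; lengths in m; the calibration is good to about 2 mm. A picture is of the moment at which its call begins. get_calibration takes no time and is no camera call.
- manip.job_done(): hands the job in, once; it reports no verdict.
Trained networks look in the newest picture that a camera, given by its name, has taken for a name from the list of things; names that differ only in an ending like _2 or _b are one class to them, and where a whole thing is asked for, a point or a joint stands for the part that bears it (a point fixed in the world has none). Each returns a list of dicts, best first, with "confidence" (0 to 1); they miss things now and then, are a little off and sometimes report something else, mostly with a low value. They report only what shows in the picture. A call takes as long as a camera call.
- manip.cut_out(target, camera): "pixels" (420x560 bool, what is visible of it) and "rect" ([left, top, right, bottom] in pixels, round what is visible of it).
The state is a dict: "time": time; "joint_pos": joint angles; "joint_vel": joint speeds; "joint_efforts": joint torques, N m; "tool_pos": TCP position; "tool_rot": TCP orientation; "contact_force": force on the tool from outside, world axes, zero at the start; "ft_torque": the same for the moment, N m; "gripper_width": opening from 0.0 (shut) to 1.0 (fully open).
Only numpy, scipy, OpenCV 4.12 (cv2) and the standard library are available. Lean on these libraries where they do the work, as an engineer would, in place of code of your own. Each camera call takes 0.05 s, during which the arm holds its last target.

## Working session

There is one attempt and no reset: what is moved stays moved. The work goes in short steps, Python scripts to look and compute and a shell command to move; the robot and the scene stay as the last step left them, time stands still between calls to the robot, and variables do not carry over. Pictures are saved under pics/ and viewed, and the job is handed in when it is done.

```bash
mkdir -p pics
python3 - <<'E'
from plant import manip
import cv2
print(manip.state())
for n in("scene","top"):
    f=manip.grab_frame(n); cv2.imwrite(f"pics/{n}0.png",f); print(n,manip.get_calibration(n))
E
```

```text
{'time': 0.0, 'joint_pos': array([-1.38699049e+00,  5.33441003e-02,  1.61425126e+00,  9.06973106e-06,
        1.47602662e+00, -1.18977543e-01]), 'joint_vel': array([-0.00177768, -0.00208331,  0.00129489, -0.00030606, -0.00035345,
       -0.00139425]), 'joint_efforts': array([ 5.46024239e-04, -3.93681514e+01, -3.70175207e+01, -1.52310013e-04,
        6.93681897e-03, -5.23428980e-07]), 'tool_pos': array([ 0.18626496, -0.59595822,  0.23009647]), 'tool_rot': array([-1.01427380e-03,  9.88561705e-01,  1.50813545e-01, -2.83718896e-05]), 'contact_force': array([-0.48162108,  0.00242572,  0.10299185]), 'ft_torque': array([ 0.01996129,  0.03325369, -0.02938286]), 'gripper_width': 0.9987704739692962}
scene {'fx': 440.05438781819606, 'fy': 440.05438781819606, 'cx': 280.7565135724171, 'cy': 203.23133732869215, 'dist': array([-0.02569493,  0.        ,  0.        ,  0.        ,  0.        ]), 'xyz': array([-0.35842348,  0.59988027,  0.77859624]), 'attitude': array([ 0.19863297, -0.38718125,  0.80606439, -0.40111821])}
top {'fx': 489.6434274746408, 'fy': 489.6434274746408, 'cx': 283.66943465395155, 'cy': 207.19309141662453, 'dist': array([-0.09954689,  0.        ,  0.        ,  0.        ,  0.        ]), 'xyz': array([0.3246535 , 0.01686863, 1.21670926]), 'attitude': array([-0.02338119,  0.7119899 , -0.7008543 ,  0.03642726])}
```

View pics/scene0.png

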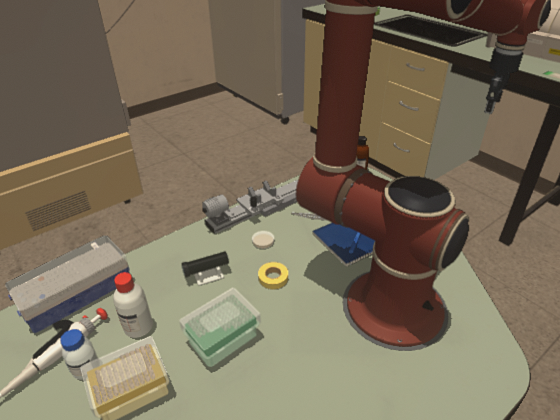

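View pics/top0.png

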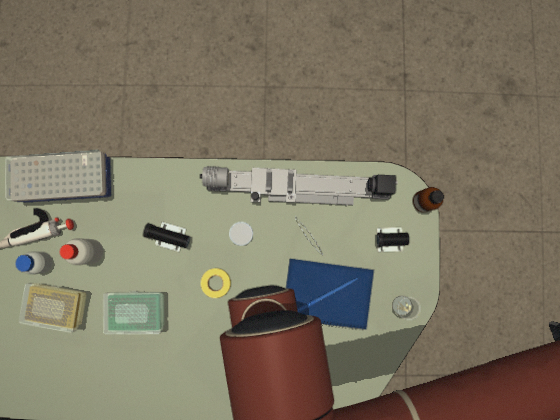

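The top view (image up = +x, right = −y) shows the lamp near (213,178), the carrier near (273,184), its knob near (256,197) and the camera near (382,184). The long barrel is near (167,236) and the short one near (392,239). Next I'll measure these.

```bash
cat > h.py <<'E'
from plant import manip
import numpy as np, cv2
from scipy.spatial.transform import Rotation as R
def cam(n):
    c=manip.get_calibration(n); K=np.array([[c['fx'],0,c['cx']],[0,c['fy'],c['cy']],[0,0,1]])
    q=c['attitude']; Rm=R.from_quat([q[1],q[2],q[3],q[0]]).as_matrix()
    return K,np.array(c['dist']),Rm,np.array(c['xyz'])
def back(n,uv,z):
    K,d,Rm,t=cam(n)
    p=cv2.undistortPoints(np.array(uv,float).reshape(-1,1,2),K,d).reshape(-1,2)
    r=np.c_[p,np.ones(len(p))]@Rm.T
    return t+r*((z-t[2])/r[:,2])[:,None]
def proj(n,X):
    K,d,Rm,t=cam(n); X=np.array(X,float).reshape(-1,3)
    return cv2.projectPoints((X-t)@Rm,np.zeros(3),np.zeros(3),K,d)[0].reshape(-1,2)
def tri(uvs):
    A=np.zeros((3,3));b=np.zeros(3)
    for n,uv in uvs.items():
        K,d,Rm,t=cam(n); p=cv2.undistortPoints(np.array(uv,float).reshape(1,1,2),K,d).ravel()
        r=Rm@np.r_[p,1]; r/=np.linalg.norm(r); M=np.eye(3)-np.outer(r,r); A+=M;b+=M@t
    return np.linalg.solve(A,b)
def crop(n,x0,y0,x1,y1,s,out):
    f=manip.grab_frame(n); cv2.imwrite(out,cv2.resize(f[y0:y1,x0:x1],None,fx=s,fy=s,interpolation=cv2.INTER_CUBIC)); return f
E
python3 - <<'E'
from h import *
crop("top",195,155,400,215,3.9,"pics/rail.png")
crop("top",130,210,210,260,8,"pics/barrel.png")
crop("scene",180,160,320,290,5,"pics/sc.png")
for t in ("barrel_long","barrel_long_ring","barrel_short_center","push_knob","v_left","rest_a","carrier","lamp_window","bottle_amber","petri_0"):
  for c in ("top","scene"):
    for d in manip.cut_out(t,c)[:3]:
        m=d["pixels"]; ys,xs=np.nonzero(m); print(t,c,round(d["confidence"],2),d["rect"],m.sum(),xs.mean().round(1),ys.mean().round(1))
        np.save(f"m_{t}_{c}.npy",m) if True else 0
        break
E
```

```text
barrel_long top 0.9 [142.8, 223.2, 190.6, 248.5] 636 165.7 235.4
barrel_long_ring top 0.79 [140.8, 222.1, 191.3, 249.8] 580 165.7 235.4
barrel_long_ring scene 0.86 [179.7, 255.4, 227.5, 275.8] 636 203.9 263.8
barrel_short_center top 0.8 [375.7, 230.9, 409.0, 250.6] 436 391.1 239.1
push_knob top 0.82 [253.2, 165.0, 296.5, 205.2] 1365 272.3 183.9
push_knob scene 0.62 [237.2, 181.8, 284.2, 215.5] 786 259.3 198.8
v_left top 0.53 [269.7, 171.5, 296.0, 179.1] 75 281.2 175.1
rest_a top 0.81 [158.1, 217.6, 186.4, 251.5] 293 170.4 236.2
rest_a scene 0.67 [194.8, 263.6, 219.8, 285.5] 370 208.5 276.1
carrier top 0.69 [249.6, 165.8, 294.3, 201.4] 1335 272.9 183.6
carrier scene 0.87 [237.8, 181.5, 282.8, 215.1] 804 259.9 198.9
lamp_window top 0.67 [198.5, 166.7, 397.4, 205.4] 5121 298.4 185.5
lamp_window scene 0.78 [199.5, 181.0, 298.2, 233.8] 2533 247.3 205.2
bottle_amber top 0.73 [141.0, 222.9, 188.0, 249.6] 659 165.6 235.8
bottle_amber scene 0.71 [357.3, 136.0, 370.9, 165.9] 314 362.2 152.0
petri_0 top 0.78 [228.3, 221.9, 251.2, 244.1] 431 240.4 234.0
petri_0 scene 0.6 [254.6, 229.1, 274.8, 246.8] 309 262.7 239.6
```

View pics/rail.png

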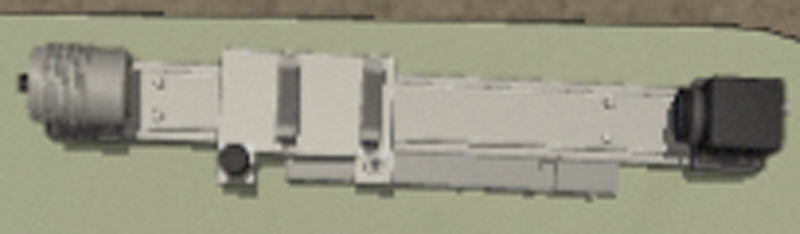

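View pics/barrel.png

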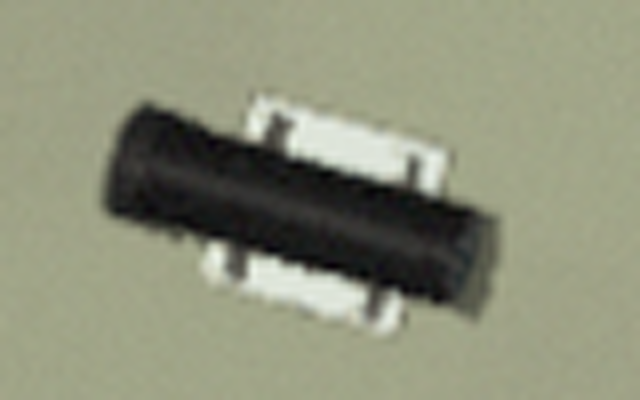

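View pics/sc.png

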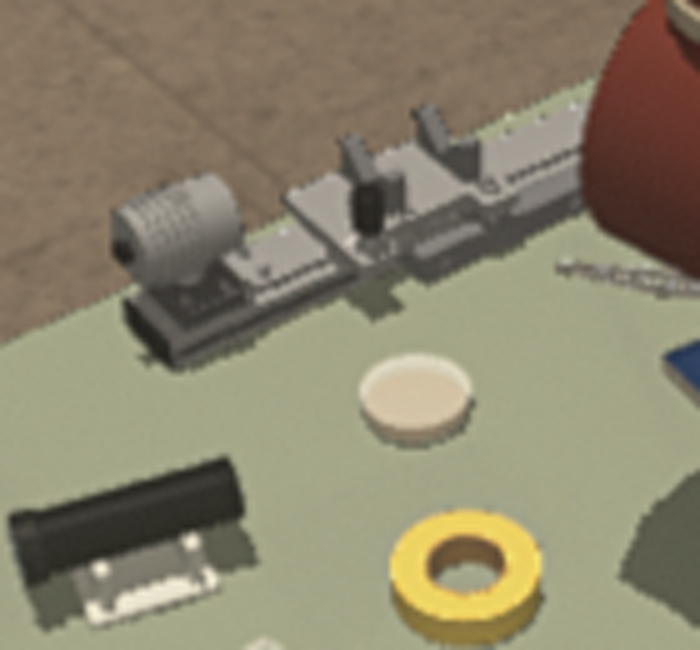

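Run:
```python
from h import *
def cr(p,s,o): return np.array(p,float)/s+np.array(o)+(0.5/s-0.5)
top=lambda p:cr(p,3.9,(195,155))
P=lambda n,p,z:print(n,back("top",top(p),z).round(4))
P("knob",[(234,158)],.077)
P("sadA ends",[(289,56),(288,144)],.0654)
P("sadB ends",[(374,59),(372,144)],.0654)
P("lamp ends",[(32,82),(131,92)],.0705)
P("cam",[(692,112),(783,114)],.07)
P("deck corners",[(224,50),(392,57),(220,150)],.039)
bt=cr([(107,160),(130,155),(475,262),(497,268)],8,(130,210)); print("barrel",back("top",bt,.036).round(4))
for t in("barrel_long",):
    m=np.load(f"m_{t}_top.npy"); ys,xs=np.nonzero(m); Q=back("top",np.c_[xs,ys],.036)[:,:2]; 
    c=Q.mean(0); w,v=np.linalg.eigh(np.cov((Q-c).T)); d=v[:,1]; d*=np.sign(d[1]); s=(Q-c)@d; tt=(Q-c)@[d[1],-d[0]]
    print(c,d,np.degrees(np.arctan2(-d[0],d[1])),s.min(),s.max(),tt.min(),tt.max(), np.percentile(s,[1,99]))
crop("top",245,160,305,210,12,"pics/car12.png")
```

```text
knob [[0.4487 0.0649 0.077 ]]
sadA ends [[0.513  0.0332 0.0654]
 [0.459  0.0328 0.0654]]
sadB ends [[ 0.5121 -0.0186  0.0654]
 [ 0.4599 -0.0181  0.0654]]
lamp ends [[0.4936 0.1885 0.0705]
 [0.4885 0.1283 0.0705]]
cam [[ 0.4824 -0.2129  0.07  ]
 [ 0.4823 -0.2691  0.07  ]]
deck corners [[ 0.5204  0.0741  0.039 ]
 [ 0.5178 -0.0307  0.039 ]
 [ 0.4576  0.0753  0.039 ]]
barrel [[0.365  0.3354 0.036 ]
 [0.3667 0.3284 0.036 ]
 [0.3364 0.2226 0.036 ]
 [0.3347 0.2159 0.036 ]]
[0.35199885 0.27955126] [0.25883501 0.96592155] -15.00094710178378 -0.05968468959064852 0.05777093013745888 -0.01763785322381849 0.018105780731877238 [-0.05798901  0.05627388]
```

View pics/car12.png

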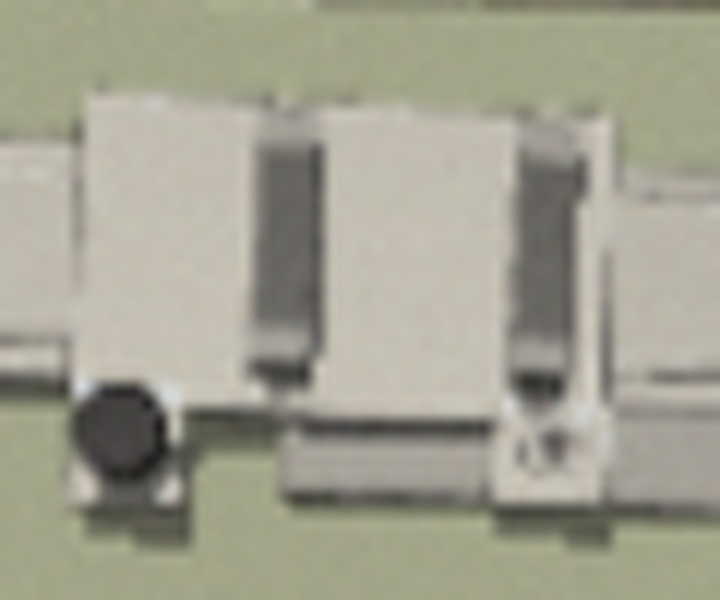

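```bash
cat >> h.py <<'E'
def cr(p,s,o): return np.array(p,float)/s+np.array(o)+(0.5/s-0.5)
def frame(x,y,yaw):  # y axis = dir at yaw from +y
    c,s=np.cos(yaw),np.sin(yaw); Rz=np.array([[c,-s,0],[s,c,0],[0,0,1]])
    return lambda L:(np.array(L,float).reshape(-1,3)@Rz.T)+[x,y,0]
def draw(n,segs,x0,y0,x1,y1,s,out):
    f=manip.grab_frame(n); im=cv2.resize(f[y0:y1,x0:x1],None,fx=s,fy=s,interpolation=cv2.INTER_CUBIC)
    for sg,col in segs:
        q=((proj(n,sg)-[x0,y0]+0.5)*s-0.5); cv2.polylines(im,[np.round(q).astype(int)],False,col,1)
    cv2.imwrite(out,im)
def carrier_segs(x,y,yaw):
    F=frame(x,y,yaw); S=[]
    for sg in(1,-1):
        for w in(18,25.5):
            pass
        a,b=.020*sg,.032*sg
        for (u,v) in((-.0255,-.018),(.018,.0255)):
            S.append((F([[u,a,.0654],[v,a,.0654],[v,b,.0654],[u,b,.0654],[u,a,.0654]]),(0,0,255)))
    th=np.linspace(0,2*np.pi,25)
    S.append((F(np.c_[-.04+.009*np.cos(th),.056+.009*np.sin(th),0*th+.077]),(0,255,0)))
    return S
def barrel_segs(x,y,yaw,z=.036,L=.108):
    F=frame(x,y,yaw); th=np.linspace(0,2*np.pi,25);S=[]
    for yy,r in((-L/2,.016),(L/2-.012,.018),(L/2,.018)):
        S.append((F(np.c_[r*np.cos(th),0*th+yy,z+r*np.sin(th)]),(0,0,255)))
    S.append((F([[0,-L/2,z],[0,L/2,z]]),(0,255,0)))
    return S
E
python3 - <<'E'
from h import *
from scipy.optimize import least_squares
t=cr([(287,123),(287,346),(546,141),(546,357),(121,430)],12,(245,160))
L=[[.02175,.026,.0654],[-.02175,.026,.0654],[.02175,-.026,.0654],[-.02175,-.026,.0654],[-.04,.056,.077]]
f=lambda p:(proj("top",frame(*p)(L))-t).ravel()
r=least_squares(f,[.485,.007,0]);print(r.x,np.degrees(r.x[2]),r.fun.round(2))
draw("top",carrier_segs(*r.x),245,160,305,210,12,"pics/o1.png")
draw("scene",carrier_segs(*r.x),225,170,295,225,10,"pics/o2.png")
b=(.351,.277,-np.radians(15))
draw("top",barrel_segs(*b),130,210,210,260,9,"pics/o3.png")
draw("scene",barrel_segs(*b),170,240,240,290,10,"pics/o4.png")
E
```

```text
[ 0.48770133  0.00790221 -0.01446412] -0.8287327707129268 [ 0.09  0.51 -0.51  0.09  0.37 -0.29 -0.14 -0.13  0.19 -0.17]
```

View pics/o1.png

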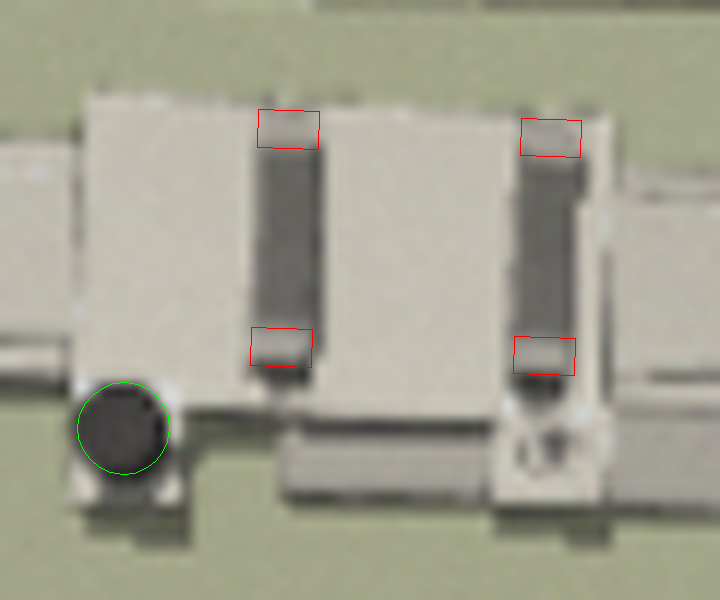

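View pics/o2.png

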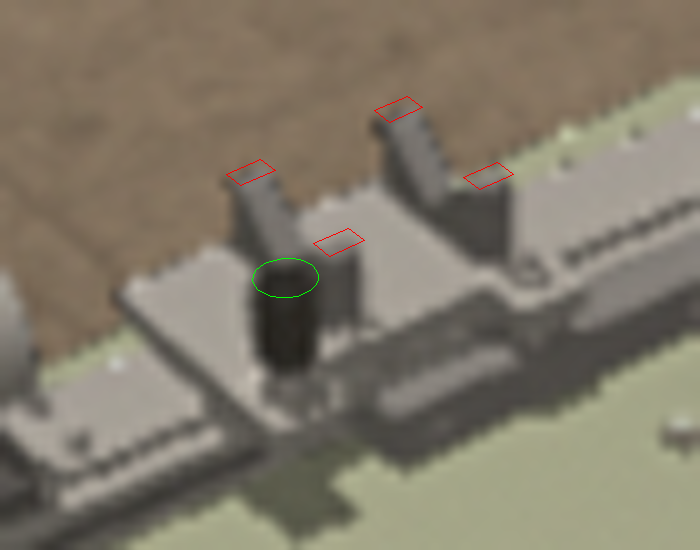

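View pics/o3.png

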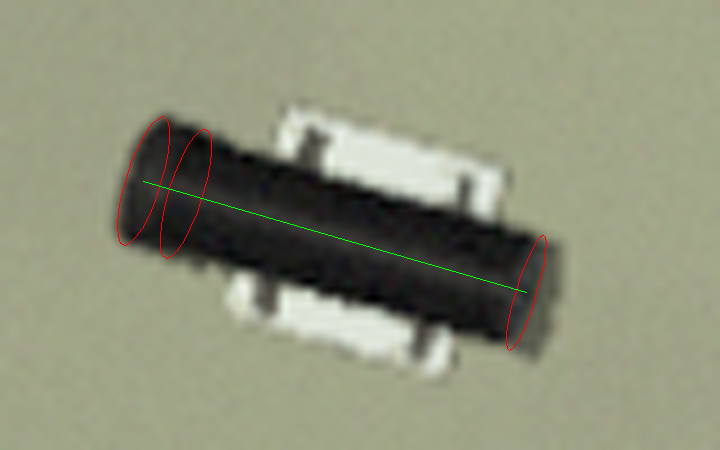

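View pics/o4.png

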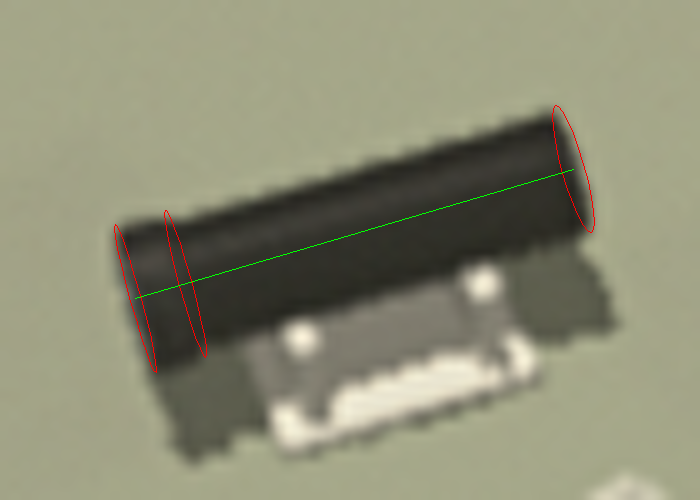

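The overlays fit to about 1 px. The carrier seat is at about (0.488, 0.008) with yaw −0.8°. The long barrel is at about (0.351, 0.277) with yaw −15°, and its ringed end already faces the lamp (+y). First move is to turn the tool and shut the jaws.

```bash
cat > go.py <<'E'
import sys
from h import *
# args: x y z yawdeg(tool x heading) -> needed shift/turn in tool axes
def need(x,y,z,yaw):
    s=manip.state(); q=s['tool_rot']; T=R.from_quat([q[1],q[2],q[3],q[0]])
    c,sn=np.cos(np.radians(yaw)),np.sin(np.radians(yaw))
    G=R.from_matrix(np.array([[c,sn,0],[sn,-c,0],[0,0,-1]]).T)
    G=R.from_matrix(np.column_stack([[c,sn,0],[sn,-c,0],[0,0,-1]]))
    d=np.array([x,y,z])-s['tool_pos']
    print('pos',s['tool_pos'].round(4),'turn(deg)',np.degrees((T.inv()*G).as_rotvec()).round(2),'shift_now',T.inv().apply(d).round(4),'shift_after_turn',G.inv().apply(d).round(4),'F',s['contact_force'].round(2),'w',round(s['gripper_width'],3),'t',round(s['time'],2))
if __name__=="__main__": need(*map(float,sys.argv[1:]))
E
python3 -m creep '[[0,0,-7,0,0,0,0],[0,0,-7,0,0,0,0],[0,0,-7,0,0,0,0],[0,0,-7,0,0,0,0],[0,0,-7,0,0,0,0],[0,0,-7,0,0,0,0],[0,0,-7,0,0,0,0],[0,0,-7,0,0,0,0],[0,0,-7,0,0,0,0],[0,0,-7,0,0,0,0]]'
python3 go.py .4487 .097 .11 89.2
```

```text
time: 2.33
tool_pos: [0.1864, -0.5965, 0.2313]
tool_rot: [-0.0, 0.721, 0.693, 0.0]
contact_force: [-0.5, 0.2, 0.1]
gripper_width: -0.0
pos [ 0.1864 -0.5965  0.2313] turn(deg) [-0.  -0.  -1.5] shift_now [0.7035 0.2342 0.1213] shift_after_turn [0.6971 0.2526 0.1213] F [-0.48  0.24  0.14] w -0.0 t 2.33
```

```bash
python3 -m creep '[[0,0,-1.5,0,0,0,0],[0,0,0,0.037,0.0133,0,0],[0,0,0,0.037,0.0133,0,0],[0,0,0,0.037,0.0133,0,0],[0,0,0,0.037,0.0133,0,0],[0,0,0,0.037,0.0133,0,0],[0,0,0,0.037,0.0133,0,0],[0,0,0,0.037,0.0133,0,0],[0,0,0,0.037,0.0133,0,0],[0,0,0,0.037,0.0133,0,0],[0,0,0,0.037,0.0133,0,0],[0,0,0,0.037,0.0133,0,0],[0,0,0,0.037,0.0133,0,0],[0,0,0,0.037,0.0133,0,0],[0,0,0,0.037,0.0133,0,0],[0,0,0,0.037,0.0133,0,0],[0,0,0,0.037,0.0133,0,0],[0,0,0,0.037,0.0133,0,0],[0,0,0,0.037,0.0133,0,0],[0,0,0,0,0,0,0]]'
python3 go.py .4487 .097 .11 89.2
```

```text
time: 4.0
tool_pos: [0.44, 0.07, 0.2315]
tool_rot: [-0.001, 0.711, 0.703, 0.001]
contact_force: [0.2, -0.3, -0.1]
gripper_width: 0.002
pos [0.44   0.07   0.2315] turn(deg) [ 0.03 -0.15  0.11] shift_now [0.0268 0.0083 0.1216] shift_after_turn [0.0271 0.0084 0.1215] F [ 0.17 -0.32 -0.07] w 0.002 t 4.0
```

```bash
python3 -m creep '[[0,0,0,0.027,0.008,0,0],[0,0,0,0,0,0.03,0],[0,0,0,0,0,0.03,0],[0,0,0,0,0,0.03,0],[0,0,0,0,0,0.03,0],[0,0,0,0,0,0,0],[0,0,0,0,0,0,0]]'
python3 go.py .4487 .097 .051 89.2
python3 - <<'E'
from h import *
crop("top",195,145,345,225,5,"pics/p1.png")
crop("scene",180,130,320,230,5,"pics/p2.png")
E
```

```text
time: 4.58
tool_pos: [0.4463, 0.0911, 0.11]
tool_rot: [-0.001, 0.714, 0.7, -0.001]
contact_force: [0.3, 0.5, 0.4]
gripper_width: -0.001
pos [0.4463 0.0911 0.11  ] turn(deg) [-0.23  0.02 -0.36] shift_now [0.006  0.0025 0.059 ] shift_after_turn [0.0059 0.0023 0.059 ] F [0.33 0.55 0.4 ] w -0.001 t 4.58
```

View pics/p1.png

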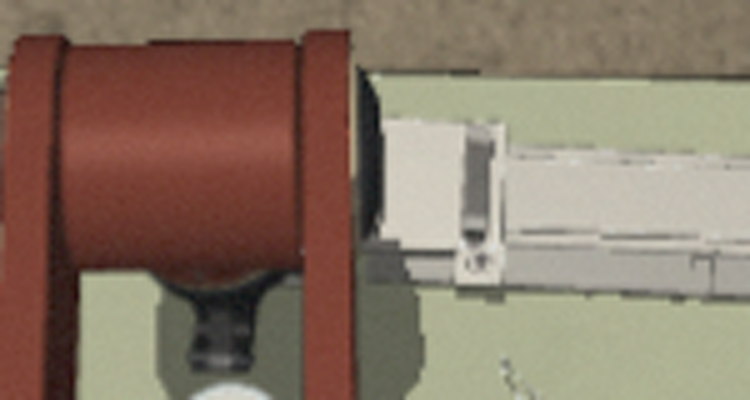

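View pics/p2.png

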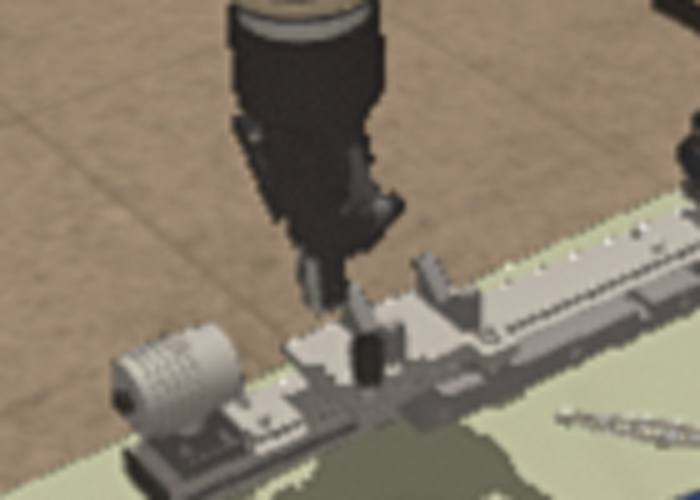

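```bash
python3 -m creep '[[0,0,0,0.004,0.002,0.01,0],[0,0,0,0,0,0.02,0],[0,0,0,0,0,0.02,0],[0,0,0,0,0,0.008,0],[0,0,0,0,0,0,0],[0,0,0,0,0,0,0],[0,0,0,0,0,0,0]]'
python3 go.py .4487 .0849 .051 89.2
python3 - <<'E'
from h import *
crop("scene",180,130,320,230,5,"pics/p3.png")
E
```

```text
time: 5.27
tool_pos: [0.451, 0.0954, 0.0549]
tool_rot: [0.001, 0.714, 0.7, 0.001]
contact_force: [0.2, 0.3, -0.6]
gripper_width: 0.002
pos [0.451  0.0954 0.0549] turn(deg) [ 0.16 -0.01 -0.35] shift_now [-0.0106 -0.0021  0.0039] shift_after_turn [-0.0105 -0.0022  0.0039] F [ 0.22  0.33 -0.59] w 0.002 t 5.27
```

View pics/p3.png

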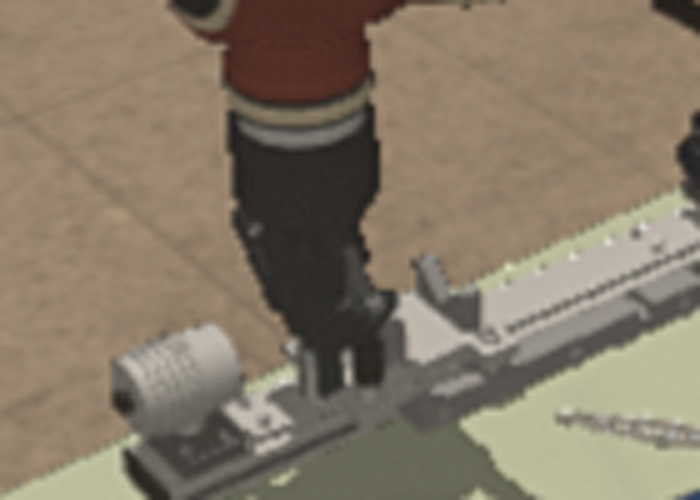

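```bash
python3 -m creep '[[0,0,0,-0.004,-0.001,0.002,0],[0,0,0,-0.004,-0.001,0,0],[0,0,0,-0.004,0,0,0],[0,0,0,0,0,0,0],[0,0,0,0,0,0,0]]'
python3 -m creep '[[0,0,0,-0.002,0,0,0],[0,0,0,-0.002,0,0,0],[0,0,0,0,0,0,0]]'
python3 -m creep '[[0,0,0,-0.003,0,0,0],[0,0,0,-0.003,0,0,0],[0,0,0,-0.003,0,0,0],[0,0,0,-0.003,0,0,0]]'
```

```text
time: 5.73
tool_pos: [0.4476, 0.0841, 0.0518]
tool_rot: [-0.001, 0.715, 0.7, 0.001]
contact_force: [-0.5, 5.2, 0.7]
gripper_width: -0.002
time: 5.98
tool_pos: [0.4476, 0.0792, 0.0517]
tool_rot: [0.0, 0.714, 0.7, 0.0]
contact_force: [-0.4, 1.5, 1.1]
gripper_width: -0.003
time: 6.32
tool_pos: [0.4473, 0.067, 0.0515]
tool_rot: [0.0, 0.714, 0.7, 0.0]
contact_force: [-0.8, 3.3, 3.0]
gripper_width: -0.001
```

```bash
python3 -m creep '[[0,0,0,-0.004,0,0,0],[0,0,0,-0.004,0,0,0],[0,0,0,-0.004,0,0,0],[0,0,0,-0.004,0,0,0],[0,0,0,-0.004,0,0,0],[0,0,0,-0.004,0,0,0],[0,0,0,-0.004,0,0,0],[0,0,0,0,0,0,0],[0,0,0,0,0,0,0]]'
python3 - <<'E'
from h import *
crop("top",230,145,390,225,5,"pics/p4.png")
crop("scene",180,130,320,230,5,"pics/p5.png")
E
```

```text
time: 7.07
tool_pos: [0.4463, 0.0386, 0.0509]
tool_rot: [0.0, 0.714, 0.7, -0.001]
contact_force: [-0.2, -0.4, -0.4]
gripper_width: 0.001
```

View pics/p4.png

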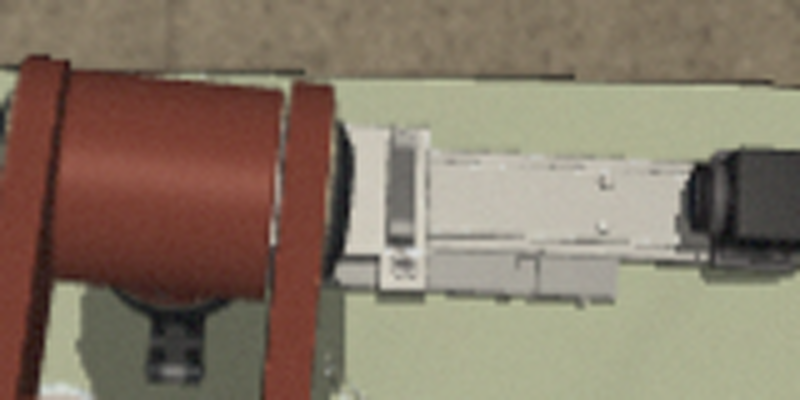

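View pics/p5.png

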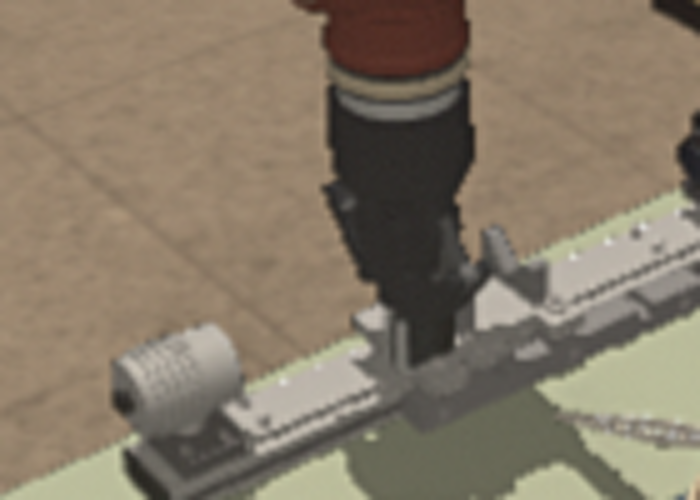

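```bash
python3 -m creep '[[0,0,0,-0.004,0,0,0],[0,0,0,-0.004,0,0,0],[0,0,0,-0.004,0,0,0],[0,0,0,-0.004,0,0,0],[0,0,0,-0.004,0,0,0],[0,0,0,-0.004,0,0,0],[0,0,0,-0.004,0,0,0],[0,0,0,-0.004,0,0,0],[0,0,0,-0.004,0,0,0],[0,0,0,-0.004,0,0,0],[0,0,0,-0.004,0,0,0],[0,0,0,-0.002,0,0,0],[0,0,0,0,0,0,0],[0,0,0,0,0,0,0]]'
python3 go.py .4465 -.0251 .051 89.2
python3 - <<'E'
from h import *
crop("top",230,145,390,225,5,"pics/p6.png")
E
```

```text
time: 8.33
tool_pos: [0.4467, -0.0074, 0.0521]
tool_rot: [0.001, 0.714, 0.7, 0.0]
contact_force: [-0.1, 0.6, -0.4]
gripper_width: 0.0
pos [ 0.4467 -0.0074  0.0521] turn(deg) [ 0.14  0.09 -0.36] shift_now [-0.0176  0.0002  0.0011] shift_after_turn [-0.0177  0.0001  0.0011] F [-0.1   0.56 -0.37] w 0.0 t 8.33
```

View pics/p6.png

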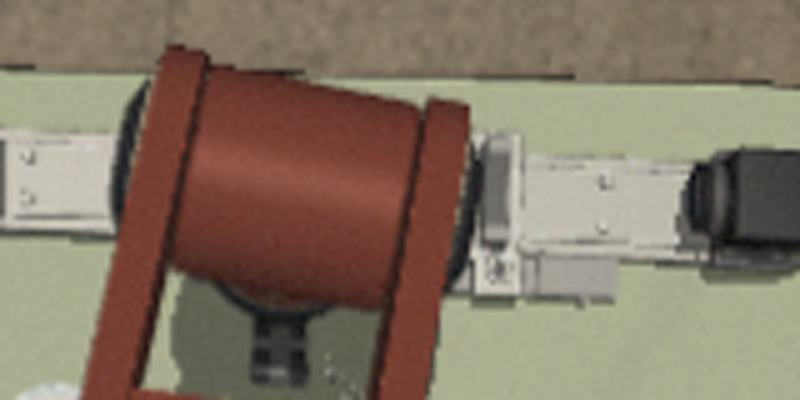

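```bash
python3 -m creep '[[0,0,0,-0.003,0,0,0],[0,0,0,-0.003,0,0,0],[0,0,0,-0.003,0,0,0],[0,0,0,0,0,0,0]]'
for i in 1 2; do python3 -m creep '[[0,0,0,-0.001,0,0,0],[0,0,0,-0.001,0,0,0]]' | sed -n '1,4p'; done
for i in 1 2; do python3 -m creep '[[0,0,0,-0.001,0,0,0],[0,0,0,0,0,0,0]]' | sed -n '1,4p'; done
python3 - <<'E'
from h import *
crop("top",230,145,390,225,5,"pics/p7.png")
E
```

```text
time: 8.72
tool_pos: [0.4458, -0.0164, 0.0516]
tool_rot: [0.001, 0.714, 0.7, -0.0]
contact_force: [-0.6, -0.3, 0.1]
gripper_width: 0.0
time: 8.88
tool_pos: [0.4456, -0.0176, 0.0514]
tool_rot: [-0.0, 0.714, 0.7, 0.0]
contact_force: [1.0, 2.3, 1.0]
time: 9.05
tool_pos: [0.4454, -0.0198, 0.0513]
tool_rot: [0.0, 0.714, 0.7, -0.0]
contact_force: [0.7, 1.0, 1.3]
time: 9.22
tool_pos: [0.4451, -0.021, 0.051]
tool_rot: [-0.0, 0.714, 0.7, -0.0]
contact_force: [-0.5, -0.2, 0.6]
time: 9.38
tool_pos: [0.4451, -0.0219, 0.0511]
tool_rot: [-0.0, 0.714, 0.7, -0.0]
contact_force: [0.1, -1.4, 0.1]
```

View pics/p7.png

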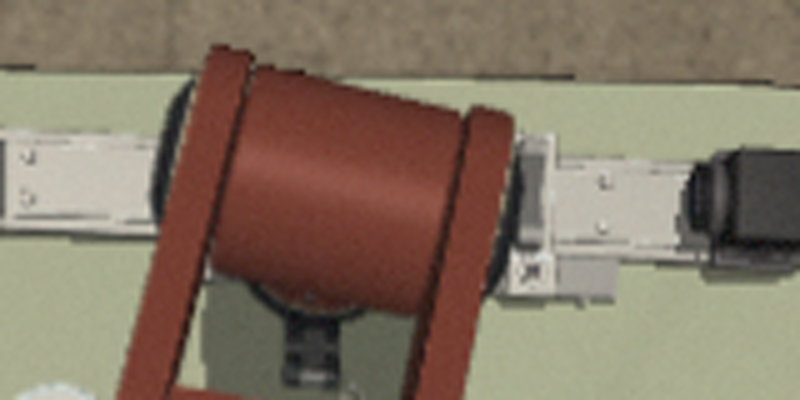

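```bash
for i in 1 2 3 ; do python3 -m creep '[[0,0,0,-0.001,0,0,0],[0,0,0,0,0,0,0],[0,0,0,0,0,0,0]]' | sed -n '2p;4p'; done
python3 - <<'E'
from h import *
crop("top",310,160,370,210,12,"pics/p8.png")
E
```

```text
tool_pos: [0.4453, -0.0227, 0.0513]
contact_force: [0.4, 0.0, 0.7]
tool_pos: [0.4453, -0.0237, 0.0513]
contact_force: [0.3, -0.5, 0.0]
tool_pos: [0.4453, -0.0242, 0.0513]
contact_force: [-0.5, 3.6, 0.1]
```

View pics/p8.png

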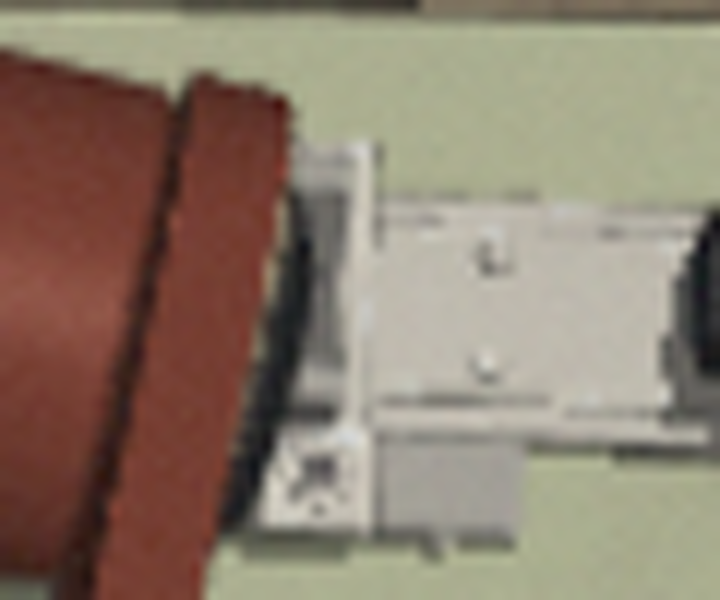

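Force was near zero for about 3 mm, then rose to a steady 3.6 N, so the carrier has snapped into the detent. I'll back off, rise, open the jaws and head for the barrel.

```bash
python3 -m creep '[[0,0,0,0.008,0,0,0],[0,0,0,0.008,0,0,0],[0,0,0,0,0,-0.03,0],[0,0,0,0,0,-0.04,0],[0,0,0,0,0,-0.04,0],[0,0,2.5,0.03,-0.012,0,1],[0,0,2.5,0.035,-0.012,0,1],[0,0,2.5,0.035,-0.012,0,1],[0,0,2.5,0.035,-0.012,0,1],[0,0,2.5,0.035,-0.012,0,1],[0,0,2.5,0.035,-0.012,0,1],[0,0,0,0.035,-0.01,0,1],[0,0,0,0,0,0,1],[0,0,0,0,0,0,1]]'
python3 go.py .351 .277 .10 75
python3 - <<'E'
from h import *
from scipy.optimize import least_squares
crop("top",280,150,400,220,6.5,"pics/p9.png")
crop("top",290,160,350,210,12,"pics/p10.png")
E
```

```text
time: 11.4
tool_pos: [0.4007, 0.2414, 0.1612]
tool_rot: [0.0, 0.798, 0.603, -0.0]
contact_force: [0.9, 1.0, 0.9]
gripper_width: 0.998
pos [0.4007 0.2414 0.1612] turn(deg) [-0.    0.06 -0.89] shift_now [ 0.0207 -0.0575  0.0611] shift_after_turn [ 0.0215 -0.0572  0.0612] F [0.89 1.03 0.89] w 0.998 t 11.4
```

View pics/p9.png

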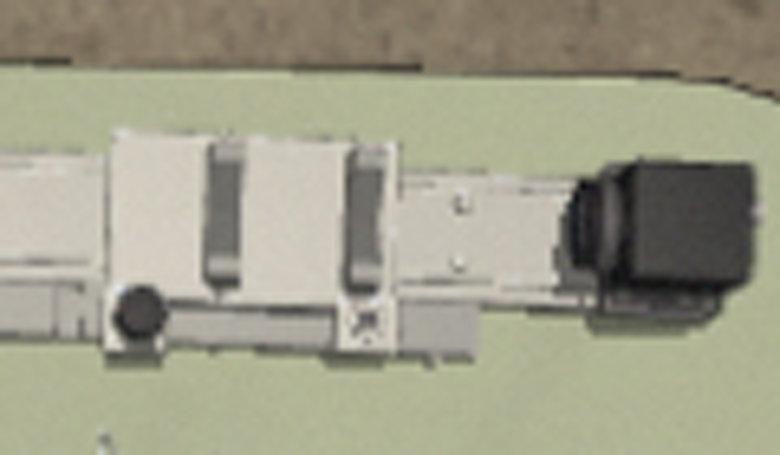

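View pics/p10.png

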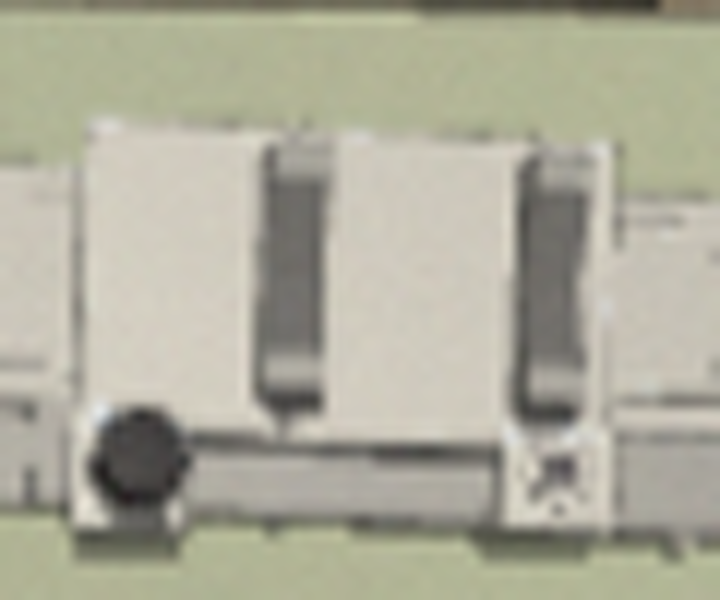

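Run:
```python
from h import *
from scipy.optimize import least_squares
t=cr([(300,158),(293,374),(561,169),(553,385),(140,456)],12,(290,160))
L=[[.02175,.026,.0654],[-.02175,.026,.0654],[.02175,-.026,.0654],[-.02175,-.026,.0654],[-.04,.056,.077]]
f=lambda p:(proj("top",frame(*p)(L))-t).ravel()
r=least_squares(f,[.485,-.1,0]);print(r.x,np.degrees(r.x[2]),r.fun.round(2))
draw("top",carrier_segs(*r.x),290,160,350,210,12,"pics/q1.png")
draw("scene",carrier_segs(*r.x),260,140,330,195,10,"pics/q2.png")
```

```text
[ 0.48377122 -0.10124508 -0.02345481] -1.3438616319393561 [-0.05 -0.04 -0.06  0.1  -0.04 -0.04  0.11  0.08  0.05 -0.1 ]
```

View pics/q1.png

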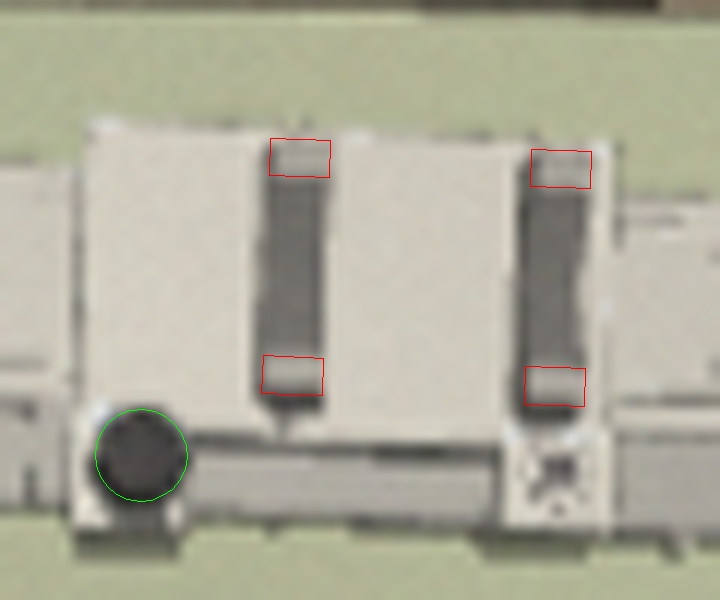

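View pics/q2.png

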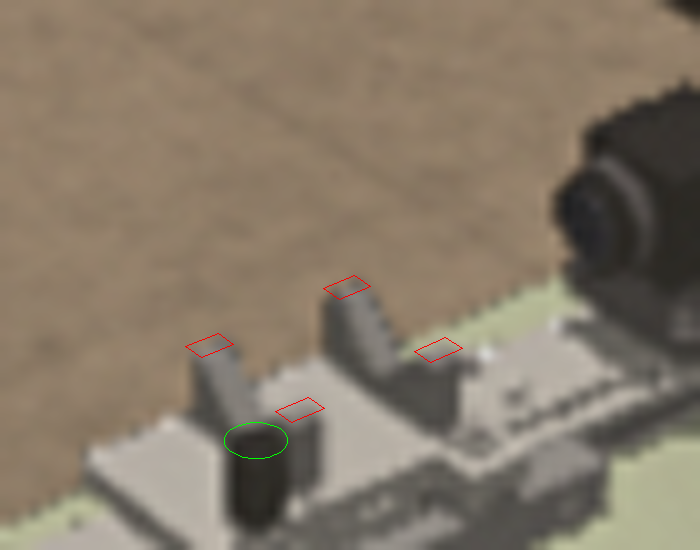

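```bash
python3 - <<'E'
from h import *
from scipy.optimize import least_squares
t1=cr([(287,123),(284,346),(550,138),(545,357),(121,430)],12,(245,160))
t2=cr([(300,158),(293,374),(561,169),(553,385),(140,456)],12,(290,160))
L=[[.02175,.026,.0654],[-.02175,.026,.0654],[.02175,-.026,.0654],[-.02175,-.026,.0654],[-.04,.056,.077]]
def f(p):
    x,y,a,d=p
    return np.r_[(proj("top",frame(x,y,a)(L))-t2).ravel(),(proj("top",frame(x-d*np.sin(a),y+d*np.cos(a),a)(L))-t1).ravel()]
r=least_squares(f,[.485,-.1,0,.11]);print(r.x,np.degrees(r.x[2]),r.fun.round(2))
# rail edges in top: fit using knob only
f=manip.grab_frame("top"); g=cv2.cvtColor(f,cv2.COLOR_BGR2GRAY)
E
python3 go.py .351 .277 .10 75
```

```text
[ 0.48402189 -0.10131056 -0.03011917  0.10915139] -1.725701180274362 [ 0.04 -0.22 -0.09 -0.08  0.04 -0.07  0.07  0.05 -0.02 -0.37  0.28  0.51
 -0.35  0.08  0.22  0.3  -0.16  0.2  -0.02 -0.39]
pos [0.4016 0.2387 0.1612] turn(deg) [ 0.01  0.02 -1.26] shift_now [ 0.0226 -0.0593  0.0612] shift_after_turn [ 0.0239 -0.0588  0.0612] F [ 0.54  0.41 -0.71] w 0.998 t 11.65
```

```bash
python3 - <<'E'
from h import *
print(back("top",cr([(288,106),(507,170),(453,377),(228,300),(369.5,238)],9,(130,210)),.006).round(4))
print(back("top",cr([(312,140),(467,190),(265,290),(425,340)],9,(130,210)),.031).round(4))
E
python3 -m creep '[[0,0,-1.3,0.0239,-0.0359,0,1],[0,0,0,0,-0.023,0,1],[0,0,0,0,0,0.03,1],[0,0,0,0,0,0,1],[0,0,0,0,0,0,1]]'
python3 go.py .351 .277 .10 75
```

```text
[[0.3873 0.2976 0.006 ]
 [0.3708 0.2364 0.006 ]
 [0.3138 0.2496 0.006 ]
 [0.3337 0.3124 0.006 ]
 [0.3514 0.2738 0.006 ]]
[[0.377  0.2849 0.031 ]
 [0.3642 0.2425 0.031 ]
 [0.3364 0.2964 0.031 ]
 [0.3238 0.2526 0.031 ]]
time: 12.07
tool_pos: [0.3514, 0.276, 0.1299]
tool_rot: [-0.0, 0.793, 0.609, -0.002]
contact_force: [0.3, -0.1, 0.2]
gripper_width: 1.003
pos [0.3514 0.276  0.1299] turn(deg) [-0.14  0.16  0.07] shift_now [ 0.0009 -0.0005  0.0299] shift_after_turn [ 0.0008 -0.0006  0.0299] F [ 0.34 -0.13  0.23] w 1.003 t 12.07
```

```bash
python3 -m creep '[[0,0,0,-0.0005,0,0.03,1],[0,0,0,0,0,0.03,1],[0,0,0,0,0,0,1],[0,0,0,0,0,0,1]]'
python3 go.py .3505 .275 .016 75
python3 - <<'E'
from h import *
crop("scene",150,190,290,290,5.5,"pics/r1.png")
E
```

```text
time: 12.4
tool_pos: [0.3519, 0.2759, 0.0709]
tool_rot: [-0.0, 0.793, 0.609, -0.002]
contact_force: [0.5, 0.4, -0.1]
gripper_width: 0.999
pos [0.3519 0.2759 0.0709] turn(deg) [-0.13  0.13  0.06] shift_now [-0.0012 -0.001   0.0549] shift_after_turn [-0.0013 -0.0011  0.0549] F [ 0.52  0.39 -0.15] w 0.999 t 12.4
```

View pics/r1.png

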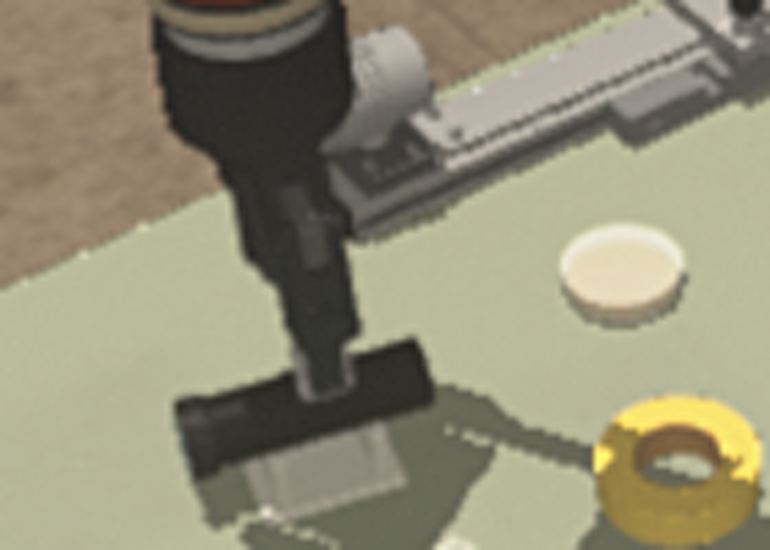

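The near finger lines up with the gap between the uprights, and the ring is at the left (+y) end. I'll go down and grip.

```bash
python3 -m creep '[[0,0,0,-0.001,-0.001,0.02,1],[0,0,0,0,0,0.02,1],[0,0,0,0,0,0.0145,1],[0,0,0,0,0,0,1],[0,0,0,0,0,0,1]]'
python3 -m creep '[[0,0,0,0,0,0,0.6],[0,0,0,0,0,0,0.5],[0,0,0,0,0,0,0],[0,0,0,0,0,0,0],[0,0,0,0,0,0,0],[0,0,0,0,0,0,0],[0,0,0,0,0,0,0],[0,0,0,0,0,0,0]]'
python3 go.py .3505 .275 .016 75
```

```text
time: 12.87
tool_pos: [0.3522, 0.2766, 0.0185]
tool_rot: [0.0, 0.793, 0.61, 0.001]
contact_force: [0.5, 0.1, -0.0]
gripper_width: 0.999
time: 13.53
tool_pos: [0.3513, 0.2766, 0.0178]
tool_rot: [-0.0, 0.793, 0.61, 0.0]
contact_force: [-1.5, -0.9, 6.8]
gripper_width: 0.355
pos [0.3513 0.2766 0.0178] turn(deg) [ 0.01 -0.03  0.15] shift_now [-0.0017 -0.0004  0.0018] shift_after_turn [-0.0017 -0.0004  0.0018] F [-1.53 -0.87  6.82] w 0.355 t 13.53
```

```bash
python3 -m creep '[[0,0,0,0,0,-0.01,0],[0,0,0,0,0,-0.03,0],[0,0,0,0,0,-0.04,0],[0,0,0,0,0,-0.04,0],[0,0,0,0,0,-0.03,0],[0,0,0,0,0,0,0],[0,0,0,0,0,0,0]]'
python3 go.py .4838 -.1012 .14 88.4
python3 - <<'E'
from h import *
crop("scene",150,170,270,270,5.5,"pics/r2.png")
crop("top",100,140,240,245,5.5,"pics/r3.png")
E
```

```text
time: 14.12
tool_pos: [0.3521, 0.2768, 0.1694]
tool_rot: [0.0, 0.793, 0.61, 0.002]
contact_force: [-0.4, -0.3, -2.6]
gripper_width: 0.358
pos [0.3521 0.2768 0.1694] turn(deg) [  0.24  -0.17 -13.25] shift_now [-0.3317  0.2241  0.0291] shift_after_turn [-0.3742  0.1422  0.0294] F [-0.36 -0.27 -2.59] w 0.358 t 14.12
```

View pics/r2.png

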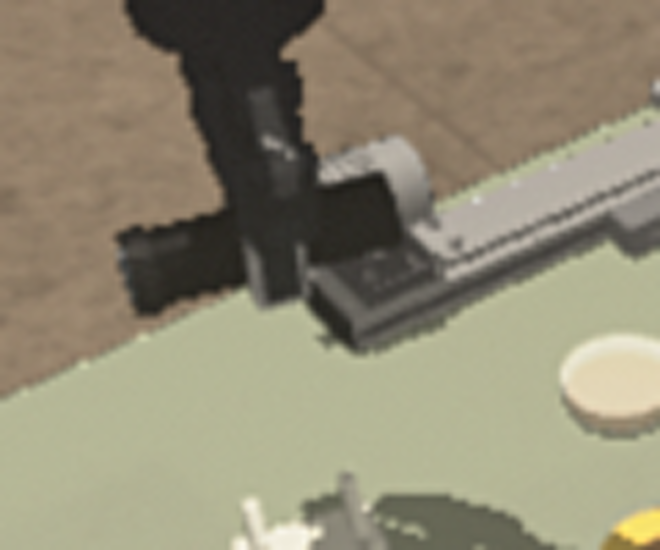

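View pics/r3.png

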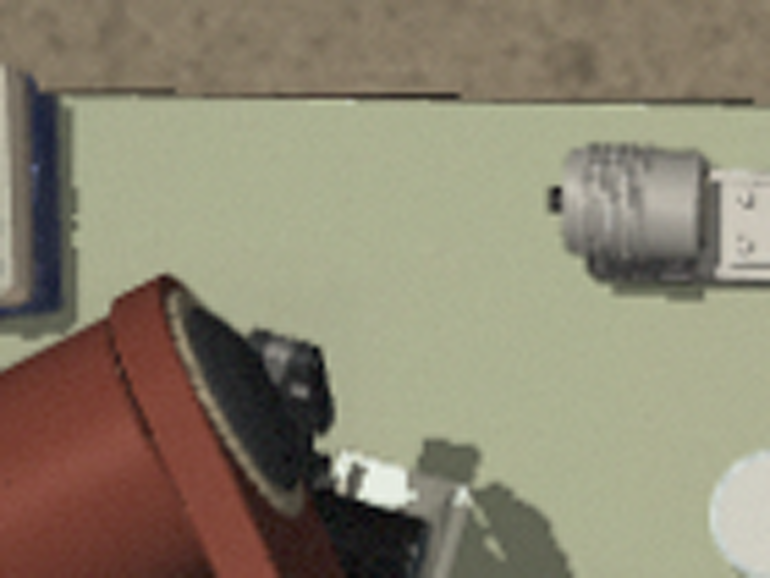

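Run:
```python
from h import *
draw("scene",barrel_segs(.3518,.2772,-np.radians(15),.1876),150,190,240,240,8,"pics/r4.png")
```

```text
(no output)
```

View pics/r4.png

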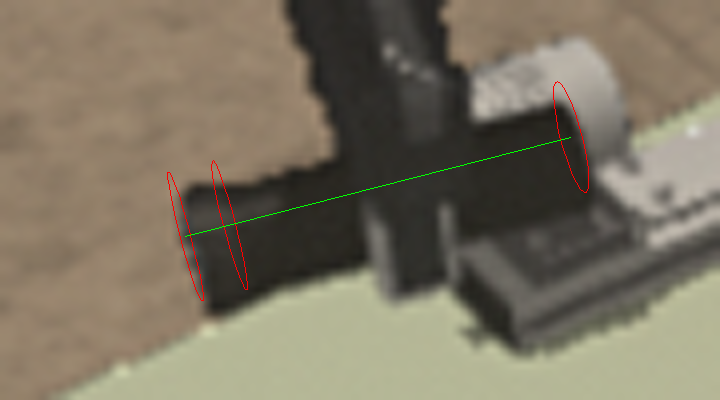

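The barrel is held and level. In the scene overlay it sits about 2–3 mm lower and further toward −y than I predicted. That is within tolerance, and I'll check it again at the V.

```bash
python3 -m creep '[[0,0,-4.4,0,0,0,0],[0,0,-4.4,0,0,0,0],[0,0,-4.4,0,0,0,0],[0,0,0,-0.0234,0.0089,0,0],[0,0,0,-0.0234,0.0089,0,0],[0,0,0,-0.0234,0.0089,0,0],[0,0,0,-0.0234,0.0089,0,0],[0,0,0,-0.0234,0.0089,0,0],[0,0,0,-0.0234,0.0089,0,0],[0,0,0,-0.0234,0.0089,0,0],[0,0,0,-0.0234,0.0089,0,0],[0,0,0,-0.0234,0.0089,0,0],[0,0,0,-0.0234,0.0089,0,0],[0,0,0,-0.0234,0.0089,0,0],[0,0,0,-0.0234,0.0089,0,0],[0,0,0,-0.0234,0.0089,0,0],[0,0,0,-0.0234,0.0089,0,0],[0,0,0,-0.0234,0.0089,0,0],[0,0,0,-0.0234,0.0089,0,0]]'
python3 -m creep '[[0,0,0,0,0,0.02,0],[0,0,0,0,0,0.02,0],[0,0,0,0,0,0.02,0],[0,0,0,0,0,0,0],[0,0,0,0,0,0,0],[0,0,0,0,0,0,0]]'
python3 go.py .4838 -.1012 .08 88.4
python3 - <<'E'
from h import *
draw("scene",barrel_segs(.4838,-.1012,-np.radians(1.6),.07+.058)+carrier_segs(.4838,-.1012,-.028),250,100,340,190,6.5,"pics/s1.png")
draw("top",barrel_segs(.4838,-.1012,-np.radians(1.6),.07+.058)+carrier_segs(.4838,-.1012,-.028),270,140,380,220,6.5,"pics/s2.png")
E
```

```text
time: 15.85
tool_pos: [0.4813, -0.1029, 0.164]
tool_rot: [-0.002, 0.717, 0.697, -0.001]
contact_force: [0.2, 0.2, -1.6]
gripper_width: 0.353
time: 16.35
tool_pos: [0.4823, -0.1019, 0.1066]
tool_rot: [-0.0, 0.717, 0.697, -0.0]
contact_force: [0.1, 0.1, -0.9]
gripper_width: 0.355
pos [ 0.4823 -0.1019  0.1066] turn(deg) [-0.06 -0.02 -0.04] shift_now [0.0008 0.0015 0.0266] shift_after_turn [0.0008 0.0015 0.0266] F [ 0.14  0.13 -0.91] w 0.355 t 16.35
```

View pics/s1.png

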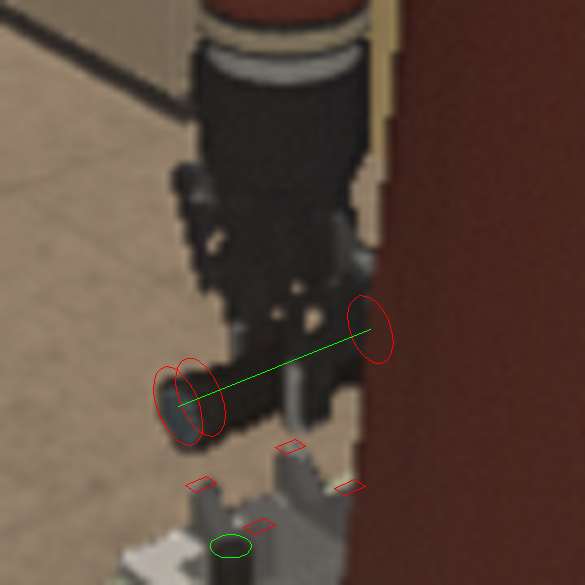

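View pics/s2.png

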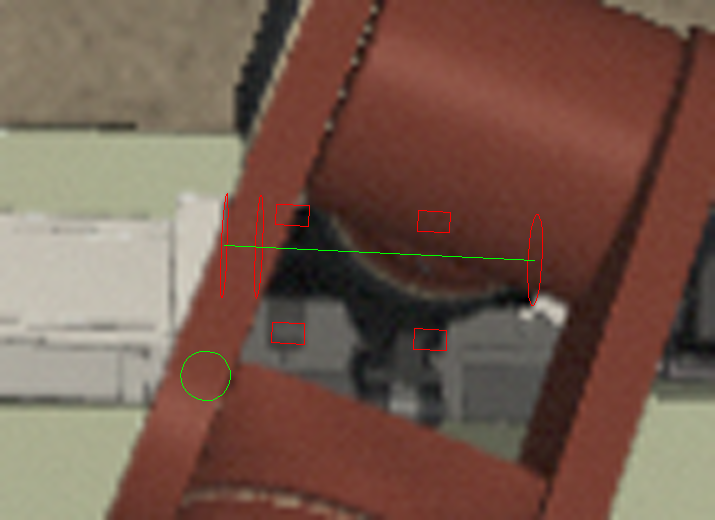

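```bash
python3 -m creep '[[0,0,0,0.001,0.0015,0.01,0],[0,0,0,0,0,0.015,0],[0,0,0,0,0,0.015,0],[0,0,0,0,0,0.007,0],[0,0,0,0,0,0,0],[0,0,0,0,0,0,0],[0,0,0,0,0,0,0]]'
python3 go.py .4838 -.1012 .0518 88.4
for i in 1 2; do python3 -m creep '[[0,0,0,0,0,0.001,0],[0,0,0,0,0,0.001,0],[0,0,0,0,0,0,0]]'| sed -n '2p;4p'; done
```

```text
time: 17.03
tool_pos: [0.4848, -0.1014, 0.0608]
tool_rot: [0.001, 0.717, 0.697, 0.0]
contact_force: [1.5, 0.4, -1.9]
gripper_width: 0.351
pos [ 0.4848 -0.1014  0.0608] turn(deg) [ 0.09  0.03 -0.05] shift_now [ 0.0002 -0.001   0.009 ] shift_after_turn [ 0.0002 -0.001   0.009 ] F [ 1.54  0.4  -1.88] w 0.351 t 17.03
tool_pos: [0.4843, -0.1013, 0.0583]
contact_force: [0.4, -0.4, -2.0]
tool_pos: [0.4839, -0.1011, 0.0556]
contact_force: [-0.4, 0.5, -2.1]
```

```bash
for i in 1 2 3 4 ; do python3 -m creep '[[0,0,0,0,0,0.001,0],[0,0,0,0,0,0,0],[0,0,0,0,0,0,0]]'| sed -n '2p;4p'; done
```

```text
tool_pos: [0.484, -0.1012, 0.0547]
contact_force: [0.5, -0.7, -1.9]
tool_pos: [0.484, -0.1012, 0.0537]
contact_force: [-0.7, 0.2, -1.4]
tool_pos: [0.484, -0.1012, 0.0527]
contact_force: [0.1, -0.2, -2.2]
tool_pos: [0.4845, -0.1013, 0.0521]
contact_force: [0.5, -0.1, -1.7]
```

```bash
for i in 1 2 3 ; do python3 -m creep '[[0,0,0,0,0,0.001,0],[0,0,0,0,0,0,0],[0,0,0,0,0,0,0]]'| sed -n '2p;4p'; done
```

```text
tool_pos: [0.4846, -0.1014, 0.0519]
contact_force: [-2.3, 1.2, 6.0]
tool_pos: [0.4847, -0.1014, 0.0518]
contact_force: [-5.4, 2.4, 11.7]
tool_pos: [0.4847, -0.1014, 0.0518]
contact_force: [-8.6, 3.6, 17.3]
```

```bash
for i in 1 2; do python3 -m creep '[[0,0,0,0.0003,-0.0007,0,0],[0,0,0,0,0,0,0],[0,0,0,0,0,0,0]]'| sed -n '2,4p'; done
python3 - <<'E'
from h import *
print(manip.state()['ft_torque'])
z=.070
draw("scene",barrel_segs(.4838,-.1012,-np.radians(1.6),z)+carrier_segs(.4838,-.1012,-.028),250,120,320,190,8,"pics/s3.png")
draw("top",barrel_segs(.4838,-.1012,-np.radians(1.6),z)+carrier_segs(.4838,-.1012,-.028),270,150,380,220,6.5,"pics/s4.png")
E
```

```text
tool_pos: [0.4847, -0.1014, 0.0518]
tool_rot: [0.001, 0.717, 0.697, 0.0]
contact_force: [-4.7, 2.5, 14.7]
tool_pos: [0.4847, -0.1014, 0.0518]
tool_rot: [0.002, 0.717, 0.697, 0.001]
contact_force: [-1.9, 1.3, 11.9]
[0.07708397 0.40001526 0.11066832]
```

View pics/s3.png

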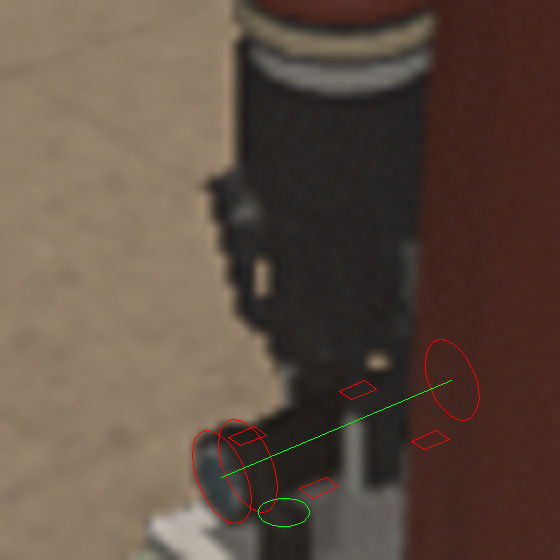

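View pics/s4.png

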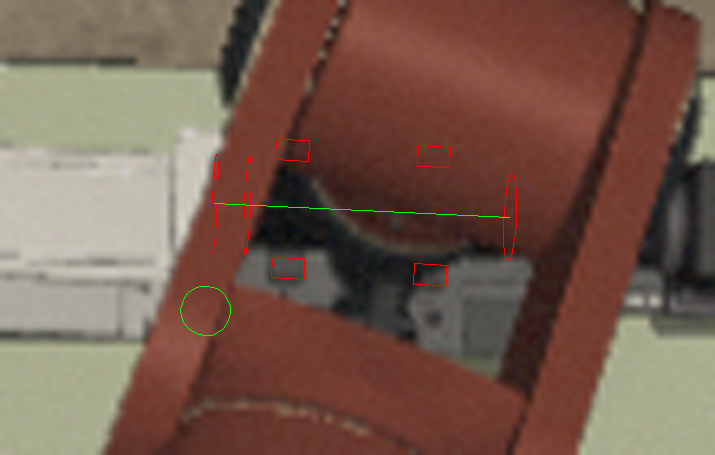

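```bash
python3 -m creep '[[0,0,0,0.0002,-0.0003,0.001,0],[0,0,0,0,0,0,0],[0,0,0,0,0,0,0],[0,0,0,0,0,0,0]]'
python3 -m creep '[[0,0,0,0,0,0,0],[0,0,0,0,0,0,0],[0,0,0,0,0,0,0],[0,0,0,0,0,0,0],[0,0,0,0,0,0,0],[0,0,0,0,0,0,0]]'
python3 - <<'E'
from h import *
crop("top",290,165,350,215,12,"pics/u1.png")
crop("scene",250,130,320,195,9,"pics/u2.png")
E
```

```text
time: 20.22
tool_pos: [0.4847, -0.1014, 0.0518]
tool_rot: [0.002, 0.717, 0.697, 0.001]
contact_force: [-4.5, 1.1, 17.9]
gripper_width: 0.353
time: 20.72
tool_pos: [0.4848, -0.1014, 0.0518]
tool_rot: [0.002, 0.717, 0.697, 0.001]
contact_force: [-4.3, 0.5, 17.0]
gripper_width: 0.355
```

View pics/u1.png

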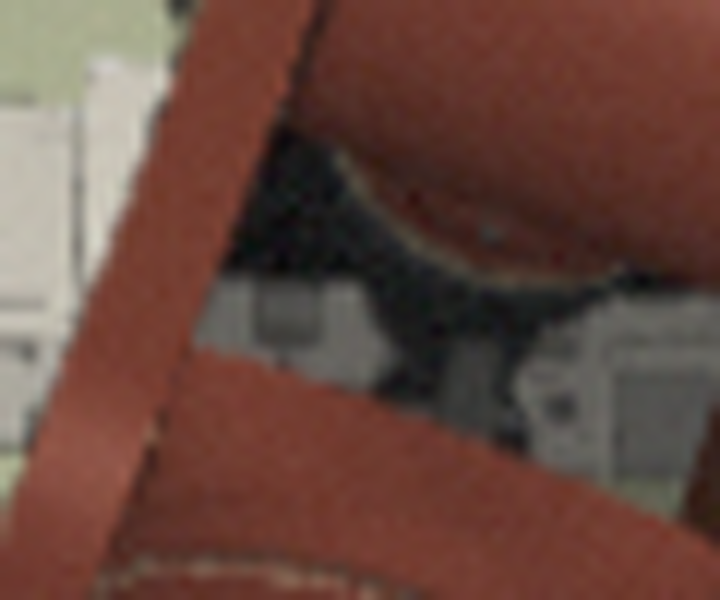

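View pics/u2.png

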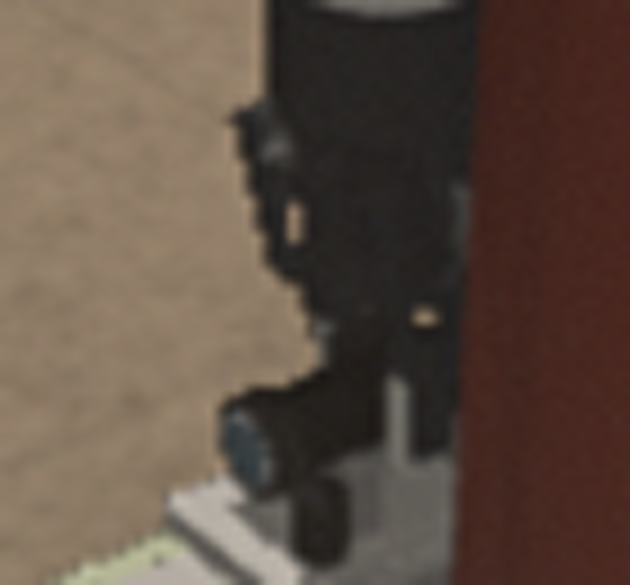

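```bash
python3 -m creep '[[0,0,0,0,-0.0006,0.0004,0],[0,0,0,0,0,0,0],[0,0,0,0,0,0,0],[0,0,0,0,0,0,0],[0,0,0,0,0,0,0],[0,0,0,0,0,0,0]]'
```

```text
time: 21.32
tool_pos: [0.4848, -0.1014, 0.0518]
tool_rot: [0.003, 0.717, 0.697, 0.001]
contact_force: [-3.3, 0.5, 18.2]
gripper_width: 0.354
```

```bash
python3 -c "
from plant import manip
print(manip.job_done()); s=manip.state(); print(s['time'],s['contact_force'],s['tool_pos'])"
```

```text
the job is handed in; nothing more can be done
None
the job is handed in; nothing more can be done
```

I handed the job in at about 21 s, with the long barrel pressed into the V-block and still gripped. No verdict was reported, so the following are my own checks.

- **Carrier:** I pushed it by the knob, about 109 mm towards the camera as measured in the top view. The force fell to zero and then rose to a steady 3.6 N, as expected when it drops into the detent. In the later pictures the carrier's edges had not moved.
- **Barrel:** I laid it in the V with the ringed end towards the lamp. In the scene camera its ring end lay within about 2 mm of where it should be. Contact came at the expected height of about 70 mm for the axis. Shifting the commanded position about 2 mm sideways did not move the tool, so I take it that the barrel bears on both faces.
- **Pressing force:** the last wrist reading was 18 N up and 3.3 N sideways. Ignoring friction, that is about 16 N on the +x face and 12 N on the −x face, inside the 2.5–60 N limits.

**Less certain points:**
- The rail's yaw came out between −0.8° and −1.7° in different fits. I used −1.6° and relied on the V to align the barrel.
- The scene camera's overlays sat about 1 px (2 mm) off.
- The arm hid most of the seat from above, so the centring along the V rests on that scene view and the tool position.
- I did not look again at the shorter barrel or the other things on the bench. The path was planned clear of them.

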